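Unload a glass bar from a tilted vise

TASK

A finished glass bar is held in the tilted vise. Pull the black locking knob up out of its hole, slide the jaw up the slope until the knob's pin drops into the second hole and locks the jaw open, then lift the bar up out of the vise and lay it flat on the floor of the wooden tray, setting it down gently without dropping it. Leave the vise locked open and the other things on the bench where they are.

Things in the scene. Friction and masses are not known exactly. Their poses are not given: they have to be found in the camera images.
- vise: Small grey vise on a bed tilted 30 degrees, fixed to the bench; foot plate 150 x 110 mm. Origin on the bench, z up, x level towards the high end of the bed. Bed directions in this frame, used below: u up the slope = (cos30, 0, sin30), v = y across, w square to the bed = (-sin30, 0, cos30)
- bed_mid (a point): Point on the bed's surface (46 mm above the vise's origin) under the middle of the held bar; its axes are the vise's (upright). u, v, w below are measured from here. A 12 mm high end stop crosses the top end of the bed at u = 99 mm
- fixed_jaw (a point): Middle of the fixed jaw's top edge on the bar's side (u -12.5, w 16 mm), axes as the vise's. The fixed jaw, on the low side, is two posts 14 mm thick in u and 16 mm high in w, at v 24 to 44 mm on either side; the 48 mm gap between them is open down to the bed and gives room for a finger (nothing stands behind the gap; each post has a 10 mm heel behind it)
- jaw_top (a point): Middle of the moving jaw's top front edge, axes x = u, y = v, z = w. The jaw is a block on the high side, 40 mm long in u, 84 mm wide in v, 26 mm high in w; shut, its front face is at u = 12.5 mm. Two lips on it (w 19 to 25 mm, v 16 to 42 mm on either side) reach 4 mm over the bar and trap it until the jaw is open
- jaw (a joint): Travel of the moving jaw up the slope along u, m: 0 shut on the bar, about 0.0435 locked open, 0.046 hard end. A spring and its weight push it shut with about 5 to 6.5 N (friction 1 N): let go between the two holes it slides shut again
- plunger (a joint): Pull of the locking plunger along w, m: 0 down in a hole, 0.014 hard end. It rides on the moving jaw; its pin reaches 7 mm into the bed and locks the jaw, in one hole when shut, in a second when open at 0.045 (play 1.5 mm). A spring pushes it down, 4 N when down, 8 N fully pulled. Above 0.008 the jaw can slide. Let go over the second hole it drops in; between the holes it rides on the bed
- knob (a point): Centre of the top of the plunger's round black knob; axes x = u, y = v, z = w. Knob 24 mm across and 28 mm high along w, its top 66 mm above the bed when down; below it a housing 26 mm across whose top is 33 mm above the bed. With the jaw shut and the plunger down it stands at u = 33 mm, v = 0
- bar: Finished glass bar, 25 x 100 x 18 mm (x, y, z), 0.1 to 0.2 kg, origin at the centre of its underside. In the vise its axes are x = u, y = v, z = w, shifted along v by up to 8 mm; its underside is on the bed and a long side against the fixed posts, and it stays there, leaning on them, when the jaw opens
- bar_mid (a point): Middle of the glass bar, 9 mm above the bar's origin along its z
- tray: Low open wooden tray lined with cork, fixed, outside 110 x 170 x 22 mm (x, y, z), walls 6 mm, so the inside is 98 x 158 mm; the cork's top is 9.5 mm above the bench. Origin on the bench under its centre
- dressing_stick: grey square stick, 25 x 100 x 25 mm, lying between the vise and the tray: leave alone
- diamond_pad: black hand pad, 55 x 90 x 22 mm: leave alone
- marker: felt marker, 123 mm long, 19 mm thick, near the front edge: leave alone
- scraper: putty scraper, 175 mm long, 24 mm high, near the front edge: leave alone
- polish_tin: round tin, 77 mm across, 34 mm high: leave alone
Not all that is in view belongs to the job. Leave any turquoise look-alike of the bar alone.

How it is judged:
On the way, in this order (a step that is already met when the one before it is completed fails the run):
1. the locking plunger is pulled clear of the first hole while the jaw is still shut (value of joint plunger above 0.007 m and value of joint jaw below 0.005 m), for 0.02 s.
2. the jaw is open and the plunger is down in the second hole (value of joint jaw above 0.04 m and value of joint plunger below 0.003 m), for 0.2 s.
3. the bar is lifted up out of the vise with the fingers (height (world z) of bar_mid above 0.09 m and contact force between the fingers and bar above 0.5 N and value of joint jaw above 0.04 m), for 0.1 s.
At the end, for the whole second after the job is handed in: The glass bar lies still, level within 4 degrees, on the cork floor inside the tray (its middle no more than 15 mm above the cork), and the vise is locked open: jaw beyond 0.040 m with the plunger down within 3 mm (all of step 2 and x of bar_mid in the frame of tray between -0.049 and 0.049 m and y of bar_mid in the frame of tray between -0.079 and 0.079 m and z of bar_mid in the frame of tray below 0.0245 m and angle between bar's own y axis and vertical between 1.5 and 1.64 rad and linear speed of bar below 0.01 m/s); the robot touches nothing.
It fails at once if the bar is dropped or thrown (moving faster than 0.6 m/s with no finger on it) (linear speed of bar above 0.6 m/s and contact force between the fingers and bar below 0.05 N).
It fails at once if one of the five loose bystanders (dressing stick, diamond pad, marker, scraper, polish tin) is pushed more than 40 mm (distance of any of dressing_stick, diamond_pad, marker, scraper, polish_tin from where it was at the start of the episode above 0.04 m).
It also fails if it takes over 50 s, if anything falls off the work surface, if the arm or the gripper's body presses on something with over 40 N, if the wrist force passes 120 N, or if a joint passes its speed limit or range.

ROBOT

A 6-joint arm with a two-finger parallel gripper is mounted at the origin on a cart in front of the work surface, level with it; the furniture and walls round the work are solid. World frame = base frame: x ahead of the robot, y to its left, z up, the work surface at z = 0. Lengths are in m, angles in rad, forces in N, time in s.
With the tool pointing down it reaches from about 0.4 to 0.925 m from the base axis. Payload 12.5 kg.
Tool frame: the origin (TCP) lies on the front face of the gripper's body, between the roots of the fingers; the fingertips stand 78 mm ahead of it and the grasp point (between the pads) lies 59 mm ahead of it; z points along the fingers, y is the line along which they close (so a half turn about z gives the same grasp; the last joint's range is limited). The gripper opens to 95 mm and grips with 3 to 60 N. Pads are 20 mm wide; open, the fingers measure 119 mm over their backs; the gripper's body (75 mm by 180 mm) begins 59 mm behind the grasp point.
Start: joints at [1.056, 0.491, 1.559, -0, 1.092, -0.106], TCP at [0.248, 0.574, 0.292] pointing down, gripper open.
Joint ranges: [-3.1, 3.1], [-0.84, 2.19], [0.05, 2.79], [-1.13, 4.28], [0.06, 2.93], [-2.69, 2.69]. Speed limits (rad/s): [2.22, 2.22, 2.79, 3.14, 3.14, 3.14].

INTERFACE

Orientations are given as a rotation vector (axis times angle).
In Python, from rig import readout, optics, ctrl, models gives the robot as it stands.
- The arm moves only by the shell command python3 -m creep 'ROWS' [FORCE]. ROWS is JSON, a list of rows, each a list of 7 numbers: the turn, a rotation vector about the tool's x, y, z in rad, then the shift along the tool's x, y, z in m, then the finger opening in m, from 0 to 0.0951. In form: [[wx, wy, wz, dx, dy, dz, hand], ...]. A call has 1 to 20 rows; each row is the pose to reach, as a shift and turn from the pose commanded when the call began, along the tool's axes at that moment; what a row does not reach only later rows make up. A row lasts 1/10 s, in which the tool goes at most 50 mm and 8.59 degrees, less where a joint would pass 70% of its speed; a pose out of reach is approached as far as the arm can. A call with a gripper value outside its range is refused whole. The fingers move at their own pace and stop on an object; FORCE is the grip in N (left out, the last holds). Time passes only in rows, so rows that repeat a pose let the fingers close. It gives the time, the measured TCP pose, the force, the opening and the grip force at its end, in the units of the state.
- readout.observe(): the state, without advancing time (a new reading comes with each control period).
- optics.camera(name): name is "side" or "top"; returns a dict with "frame" (400x640x3 uint8, blue, green, red), "mtx" (3x3 intrinsics, pixels), "eye" and "orientation" of the camera in the world. Camera axes: x right, y down, z forward; pixel columns grow to the right and rows downward; lengths in m; the calibration is good to about 2 mm. A picture is of the moment at which its call begins. There is no depth.
- ctrl.finish_job(): hands the job in; it is judged then, once.
Trained networks look in a picture, given as the dict that the camera call returned (one of the last four; its "shot" number tells which), for a name from the list of things; names that differ only in an ending like _2 or _b are one class to them, and where a whole thing is asked for, a point or a joint stands for the part that bears it (a point fixed in the world has none). Each returns a list of dicts, best first, with "conf" (0 to 1); they miss things now and then, are a little off and sometimes report something else, mostly with a low value. They report only what shows in the picture. A call takes as long as a camera call. They do not tell look-alikes from the thing itself.
- models.cut_out(picture, target): "pixels" (400x640 bool, what is visible of it) and "rect" ([left, top, right, bottom] in pixels, round what is visible of it).
The state is a dict: "time_s": time; "q": joint angles; "qd": joint speeds; "joint_efforts": joint torques, N m; "eef_pos": TCP position; "tcp_rot": TCP orientation; "contact_force": force on the tool from outside, world axes, zero at the start; "torque": the same for the moment, N m; "grip_width": finger opening in m; "gripper_force": force on a finger pad.
Only numpy, scipy, OpenCV 4.12 (cv2) and the standard library are available. Lean on these libraries where they do the work, as an engineer would, in place of code of your own. Each camera call takes 0.05 s, during which the arm holds its last target. There are 200 camera calls.

## Working session

There is one attempt and no reset: what is moved stays moved. The work goes in short steps, Python scripts to look and compute and a shell command to move; the robot and the scene stay as the last step left them, time stands still between calls to the robot, and variables do not carry over. Pictures are saved under pics/ and viewed, at most 10 in all, crops included, and the job is handed in when it is done.

```bash
ls; mkdir -p pics
python3 - <<'E'
from rig import readout, optics, ctrl, models
import cv2,numpy as np
s=readout.observe();print({k:np.round(v,4).tolist() for k,v in s.items()})
for n in ("side","top"):
    c=optics.camera(n);cv2.imwrite(f"pics/{n}0.png",c["frame"]);print(n,c["mtx"],c["eye"],c["orientation"])
    for t in ["vise","bar","knob","jaw_top","tray","dressing_stick","plunger","jaw"]:
        for d in models.cut_out(c,t)[:3]: print(t,round(d["conf"],2),d["rect"],int(d["pixels"].sum()))
E
```

```text
pics
{'time_s': 0.0, 'q': [1.0564, 0.4916, 1.5595, -0.0, 1.0917, -0.1056], 'qd': [-0.0004, 0.0023, 0.0005, 0.0007, 0.0008, -0.0006], 'joint_efforts': [-0.0026, -61.2635, -25.8169, 0.0692, 0.0483, -0.0001], 'eef_pos': [0.2483, 0.5734, 0.2917], 'tcp_rot': [-0.6375, -3.0759, 0.0017], 'contact_force': [-0.0626, 0.2676, 0.0072], 'torque': [-0.0272, -0.0159, -0.0193], 'gripper_force': 0.0, 'grip_width': 0.0953}
side [[428.89137064   0.         322.35487172]
 [  0.         428.89137064 204.97500482]
 [  0.           0.           1.        ]] [0.50926807 0.88243992 0.58378857] [-0.03648109  2.65639496 -1.65210933]
vise 0.71 [258.7, 255.3, 341.1, 334.6] 4073
bar 0.67 [300.3, 273.7, 324.7, 313.0] 415
bar 0.61 [384.3, 312.1, 397.5, 354.1] 569
knob 0.73 [302.9, 259.9, 317.3, 275.3] 192
knob 0.34 [244.9, 239.2, 281.1, 267.1] 587
jaw_top 0.95 [285.9, 257.0, 317.0, 298.3] 800
tray 0.61 [299.9, 206.3, 346.7, 241.4] 1394
dressing_stick 0.83 [315.5, 241.0, 331.7, 270.0] 329
plunger 0.77 [300.4, 260.9, 316.8, 275.9] 180
jaw 0.6 [284.7, 256.2, 318.6, 298.2] 845
jaw 0.39 [290.5, 176.8, 314.2, 195.3] 351
top [[474.22173315   0.         324.31447248]
 [  0.         474.22173315 204.95489426]
 [  0.           0.           1.        ]] [ 0.43295524 -0.05935745  1.49410952] [-2.21521513  2.17666252 -0.07707038]
vise 0.98 [217.8, 160.3, 265.6, 218.2] 1734
bar 0.67 [321.2, 253.2, 376.9, 261.1] 405
bar 0.65 [220.3, 185.5, 253.6, 204.0] 142
bar 0.62 [201.7, 234.6, 235.2, 249.1] 288
jaw_top 0.74 [223.9, 177.5, 254.2, 201.1] 496
tray 0.88 [329.0, 180.6, 387.5, 222.5] 2004
plunger 0.59 [228.1, 189.3, 239.8, 200.1] 73
jaw 0.89 [224.9, 177.6, 252.6, 198.5] 492
jaw 0.54 [288.3, 147.1, 321.9, 171.1] 522
jaw 0.25 [229.3, 185.8, 238.3, 195.6] 90
```

Run:
```python
import cv2,numpy as np
s=cv2.imread("pics/side0.png");t=cv2.imread("pics/top0.png")
cv2.imwrite("pics/v1.png",cv2.resize(s[160:380,200:460],None,fx=3,fy=2.7,interpolation=2)[:, :800])
cv2.imwrite("pics/v2.png",cv2.resize(t[130:280,190:390],None,fx=4,fy=4,interpolation=2))
```

```text
(no output)
```

View pics/v1.png

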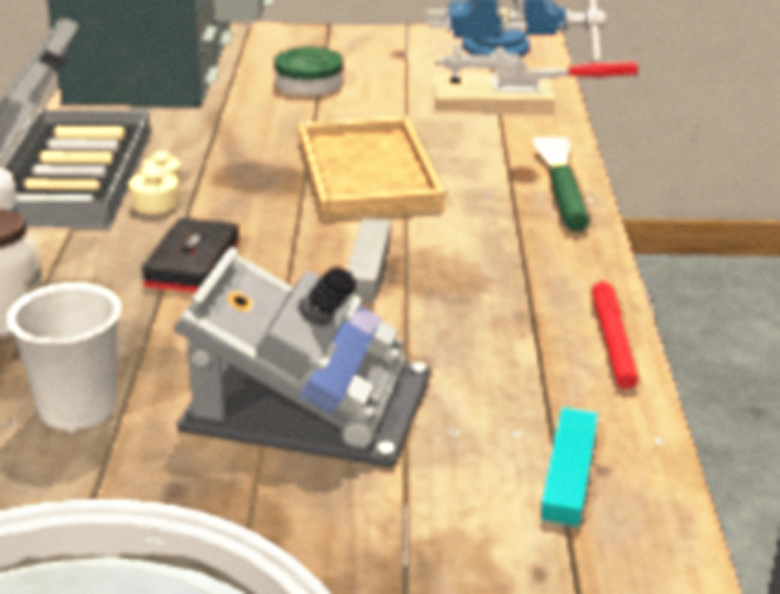

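View pics/v2.png

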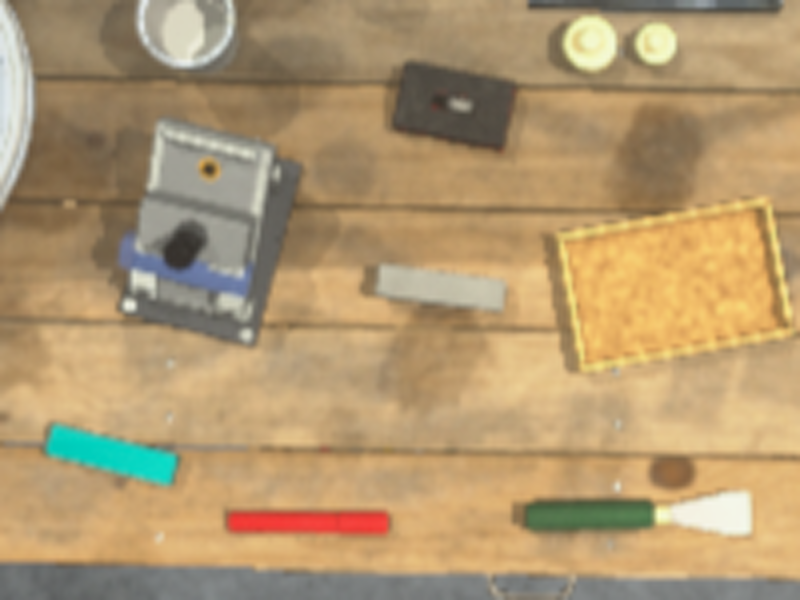

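Blue bar: in the vise at side (310,293), top (236,194). Look-alikes: the turquoise bar (side 390,332; top 218,243), the red marker (top 349,260) and the grey stick (top 300,202). I choose the blue bar trapped in the vise. The next step is to fit the vise pose and overlay it on a close crop.

```bash
cat > h.py <<'E'
import numpy as np,cv2
from scipy.spatial.transform import Rotation as R
from scipy.optimize import least_squares
K={"side":(np.array([[428.89137064,0,322.35487172],[0,428.89137064,204.97500482],[0,0,1]]),[0.50926807,0.88243992,0.58378857],[-0.03648109,2.65639496,-1.65210933]),
"top":(np.array([[474.22173315,0,324.31447248],[0,474.22173315,204.95489426],[0,0,1]]),[0.43295524,-0.05935745,1.49410952],[-2.21521513,2.17666252,-0.07707038])}
def proj(n,P):
    M,e,o=K[n];p=(np.atleast_2d(P)-e)@R.from_rotvec(o).as_matrix();q=p@M.T;return q[:,:2]/q[:,2:]
def tri(a,b):
    return least_squares(lambda P:np.r_[proj("side",P)[0]-a,proj("top",P)[0]-b],[.5,0,.05])
A=np.array([[np.cos(np.pi/6),0,-.5],[0,1,0],[.5,0,np.cos(np.pi/6)]]) # cols u v w in vise frame
def uvw(p,q): # p=x,y,z(bed_mid),yaw
    return np.array(p[:3])+np.atleast_2d(q)@A.T@R.from_euler('z',p[3]).as_matrix().T
E
cat > fit.py <<'E'
from h import *
im={n:cv2.imread(f"pics/{n}0.png") for n in K}
roi={"side":(250,250,350,340),"top":(215,155,270,220)}
obs={}
for n in K:
    l,t,r,b=roi[n];h=cv2.cvtColor(im[n],cv2.COLOR_BGR2HSV).astype(int);m=np.zeros(h.shape[:2],bool);m[t:b,l:r]=1
    blue=m&(h[...,0]>105)&(h[...,0]<135)&(h[...,1]>70)
    blk=m&(h[...,2]<45)
    yx=np.argwhere(blue)[:,::-1];print(n,"blue",len(yx),yx.mean(0),yx.min(0),yx.max(0))
    nl,lab,st,ce=cv2.connectedComponentsWithStats(blk.astype(np.uint8))
    for i in range(1,nl):
        if st[i,4]>25: print("blk",st[i],ce[i])
    q=m&(h[...,0]>15)&(h[...,0]<28)&(h[...,1]>110)
    nl,lab,st,ce=cv2.connectedComponentsWithStats(q.astype(np.uint8))
    for i in range(1,nl):
        if st[i,4]<60: print("org",st[i],ce[i])
E
python3 fit.py
```

```text
side blue 295 [312.71864407 295.29830508] [302 280] [322 310]
blk [306 262  11  14  67] [311.11940299 268.08955224]
org [280 251   2   2   3] [280.66666667 251.33333333]
org [303 250   6  10  29] [305.44827586 255.24137931]
org [311 250   3   6   9] [312.44444444 252.55555556]
org [298 253   1   1   1] [298. 253.]
org [334 253   1   1   1] [334. 253.]
org [330 255   2   2   2] [330.5 255.5]
org [339 255   2   1   2] [339.5 255. ]
org [296 256   3   8  10] [297.  259.5]
org [311 257   3   1   3] [312. 257.]
org [337 257   3   3   6] [338.         257.83333333]
org [341 257   2   1   2] [341.5 257. ]
org [333 259   1   1   1] [333. 259.]
org [335 259   1   2   2] [335.  259.5]
org [332 261   1   1   1] [332. 261.]
org [337 262   3   5   5] [338. 264.]
org [340 264   1   1   1] [340. 264.]
org [332 266   3   3   6] [333.33333333 266.66666667]
org [253 269   4   7  10] [254.2 271.4]
org [258 269   3   6  10] [259.  271.4]
org [276 268   8   7  33] [279.45454545 271.42424242]
org [334 270   1   2   2] [334.  270.5]
org [334 273   2   2   2] [334.5 273.5]
org [258 276   1   1   1] [258. 27
[... 1122 characters left out ...]
  5] [244. 157.]
org [247 157   4   5  13] [248.76923077 158.30769231]
org [268 159   1   1   1] [268. 159.]
org [260 165   5   4  17] [262.05882353 166.76470588]
org [240 170   5   5  20] [241.95 171.8 ]
org [215 174   1   3   3] [215. 175.]
org [215 178   1   1   1] [215. 178.]
org [264 178   6   6  17] [266.88235294 179.94117647]
org [264 182   1   2   2] [264.  182.5]
org [265 192   5   5  12] [267.91666667 194.33333333]
org [258 201   3   3   6] [259.16666667 202.        ]
org [262 200   8   5  26] [265.84615385 201.53846154]
org [215 208   1   2   2] [215.  208.5]
org [220 209   1   1   1] [220. 209.]
org [257 208   6   4  16] [259.25   209.9375]
org [268 209   2   2   2] [268.5 209.5]
```

```bash
cat > fit2.py <<'E'
from h import *
print("hole tri",tri([279.5,271.4],[242,171.8]).x, "knob tri",tri([310.7,268],[236,191.3]).x)
hole=[.078,0,0];kn=[.033,0,.052]
# plate corners (vise frame): px near edge -> low end
T=[([-1,1],(221.7,206)),([-1,-1],(253.4,216)),([1,-1],(264.8,170.5))]
S=[([-1,1],(329.7,331.8)),([-1,-1],(343,295.5)),([1,1],(259.7,317.5))]
def res(p):
    r=[]
    x,y,z,yaw,cx,th=p
    r+=[proj("side",uvw(p,hole))[0]-[279.5,271.4],proj("top",uvw(p,hole))[0]-[242,171.8]]
    r+=[proj("side",uvw(p,kn))[0]-[310.7,268],proj("top",uvw(p,kn))[0]-[236,191.3]]
    M=R.from_euler('z',yaw).as_matrix()
    for n,L in (("top",T),("side",S)):
        for (a,b),q in L:
            zz=th
            r.append(.7*(proj(n,np.array([x,y,0])+M@np.array([cx+a*.075,b*.055,zz]))[0]-q))
    r.append([(th-.006)/.003,(z-.046)/.002])
    return np.concatenate(r)
f=least_squares(res,[.47,.18,.046,-.25,0,.006]);p=f.x;print(p,np.degrees(p[3]));print(np.round(f.fun,2))
np.save("p.npy",p)
def box(u0,u1,v0,v1,w0,w1): return np.array([[a,b,c] for a in(u0,u1) for b in(v0,v1) for c in(w0,w1)])
E_=[(0,1),(2,3),(4,5),(6,7),(0,2),(1,3),(4,6),(5,7),(0,4),(1,5),(2,6),(3,7)]
for n,(l,t,r,b),s in (("side",(250,245,350,340),6),("top",(210,155,275,225),8)):
    im=cv2.resize(cv2.imread(f"pics/{n}0.png")[t:b,l:r],None,fx=s,fy=s,interpolation=2)
    for B,c in ((box(-.0125,.0125,-.05,.05,0,.018),(0,255,255)),(box(.0125,.0525,-.042,.042,0,.026),(0,255,0)),(box(-.0265,-.0125,.024,.044,0,.016),(0,0,255)),(box(-.0265,-.0125,-.044,-.024,0,.016),(0,0,255)),(box(.021,.045,-.012,.012,.038,.066),(255,0,255)),(box(.0985,.099,-.04,.04,0,.012),(255,255,0))):
        q=((proj(n,uvw(p,B))-[l,t]+.5)*s).astype(int)
        for i,j in E_: cv2.line(im,tuple(map(int,q[i])),tuple(map(int,q[j])),c,1)
    cv2.imwrite(f"pics/o_{n}.png",im)
a=cv2.imread("pics/o_side.png");b=cv2.imread("pics/o_top.png")
cv2.imwrite("pics/o.png",a)
E
python3 fit2.py
```

```text
hole tri [0.61302721 0.17412664 0.08504309] knob tri [0.550628   0.18701263 0.10344062]
[ 0.54767698  0.1885434   0.04471844 -0.23355948  0.02236283  0.00529616] -13.381972336427655
[ 0.1   0.21  0.47 -0.34 -0.1  -0.95 -0.5   0.5  -1.45  0.87  0.12 -0.03
  0.7  -0.4   0.8  -0.36  0.16  0.4  -1.42  0.01 -0.23 -0.64]
```

View pics/o_side.png

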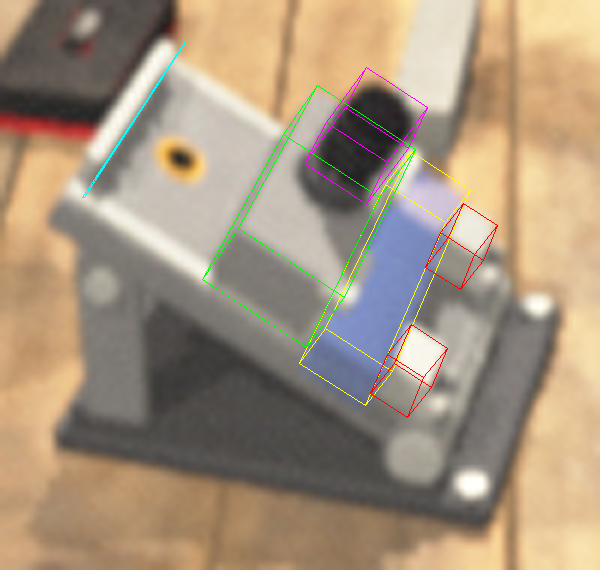

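View pics/o_top.png

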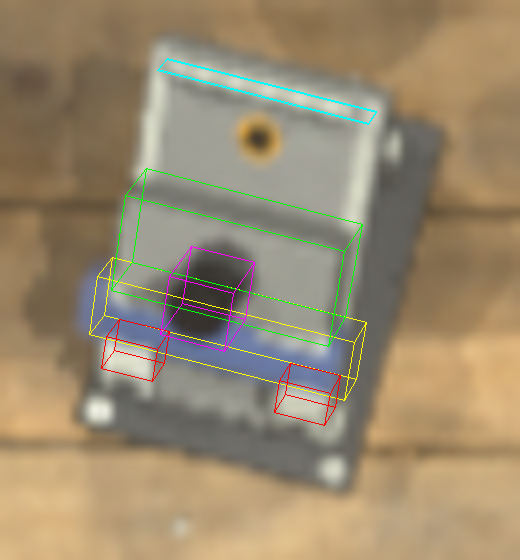

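Overlay shows the fit is good within about 1 px (2–3 mm). In the top crop the blue bar runs x 80–350 against the model's 92–362, so it is shifted about +4 mm in v. Next I compute the knob approach and the tray pose.

```bash
cat > calc.py <<'E'
from h import *
from rig import readout
P=[.5472,.1888,.0455,-.225]
def Rv(yaw=P[3],tilt=True):
    return R.from_euler('z',yaw).as_matrix()@(A if tilt else np.eye(3))
def knobR():
    M=Rv();return np.c_[-M[:,0],M[:,1],-M[:,2]]
def barR(yaw=P[3],tilt=True):
    M=Rv(yaw,tilt);return np.c_[M[:,1],M[:,0],-M[:,2]]
def row(pos,Rt,s=None):
    s=s or readout.observe();R0=R.from_rotvec(s["tcp_rot"]).as_matrix()
    return np.round(np.r_[R.from_matrix(R0.T@Rt).as_rotvec(),R0.T@(np.array(pos)-s["eef_pos"])],4).tolist()
E
python3 - <<'E'
from calc import *
t=uvw(P,[.033,0,.118+.07])[0];print(t,row(t,knobR()))
# tray corners (outer top) -> on plane z=.022 from top, and tri with side
top=np.array([[557,232],[768,198],[796,335],[583,372]])/4+[190-.375,130-.375]
side=np.array([[441,196],[322,204],[300,120],[408,118]])/[3,2.7]+[200-.35,160-.35]
# identify by projection: try orderings
for k in range(4):
    for rev in (1,-1):
        s_=np.roll(side[::rev],k,0);f=[tri(a,b) for a,b in zip(s_,top)]
        c=sum(x.cost for x in f)
        if c<60: print(k,rev,c);X=np.array([x.x for x in f]);print(X.round(4),X.mean(0),np.degrees(np.arctan2(*(X[0]-X[1])[:2])),np.degrees(np.arctan2(*(X[3]-X[2])[:2])))
E
```

```text
[0.48342784 0.20339588 0.22481278] [-0.048, -0.5221, -0.1796, -0.3628, -0.2462, 0.0674]
3 1 0.4644931941483009
[[ 0.5753 -0.0872  0.0169]
 [ 0.6054 -0.2508  0.0268]
 [ 0.4992 -0.2748  0.0191]
 [ 0.4691 -0.1095  0.0147]] [ 0.53724806 -0.18057266  0.01935831] -10.404040075995589 -10.323453671697521
```

```bash
python3 -m creep '[[-0.048,-0.522,-0.18,-0.363,-0.246,0.067,0.095],[-0.048,-0.522,-0.18,-0.363,-0.246,0.067,0.095],[-0.048,-0.522,-0.18,-0.363,-0.246,0.067,0.095],[-0.048,-0.522,-0.18,-0.363,-0.246,0.067,0.095],[-0.048,-0.522,-0.18,-0.363,-0.246,0.067,0.095],[-0.048,-0.522,-0.18,-0.363,-0.246,0.067,0.095],[-0.048,-0.522,-0.18,-0.363,-0.246,0.067,0.095],[-0.048,-0.522,-0.18,-0.363,-0.246,0.067,0.095],[-0.048,-0.522,-0.18,-0.363,-0.246,0.067,0.095],[-0.048,-0.522,-0.18,-0.363,-0.246,0.067,0.095],[-0.048,-0.522,-0.18,-0.363,-0.246,0.067,0.095],[-0.048,-0.522,-0.18,-0.363,-0.246,0.067,0.095],[-0.048,-0.522,-0.18,-0.363,-0.246,0.067,0.095],[-0.048,-0.522,-0.18,-0.363,-0.246,0.067,0.095]]' 40
python3 - <<'E'
from calc import *
print(readout.observe()["q"])
t=uvw(P,[.033,0,.188])[0];print(row(t,knobR()))
t=uvw(P,[.033,0,.120])[0];print(row(t,knobR()))
E
```

```text
time_s: 2.3
eef_pos: [0.4832, 0.2046, 0.2254]
tcp_rot: [0.291, 2.604, -0.078]
contact_force: [0.1, -0.4, 0.1]
grip_width: 0.0949
gripper_force: 0.0
[ 0.37983118  0.3845484   2.07838575 -0.90445864  0.36879209 -0.16318198]
[0.0012, 0.0001, 0.002, -0.0001, -0.0011, 0.0008]
[0.0012, 0.0001, 0.002, -0.0001, -0.0012, 0.0688]
```

```bash
python3 -m creep '[[0,0,0,0,-0.001,0.025,0.095],[0,0,0,0,-0.001,0.05,0.07],[0,0,0,0,-0.001,0.069,0.06],[0,0,0,0,-0.001,0.069,0.05],[0,0,0,0,-0.001,0.069,0.04],[0,0,0,0,-0.001,0.069,0.04],[0,0,0,0,-0.001,0.069,0.04]]' 6
python3 - <<'E'
from calc import *
from rig import optics
for n in K:
    c=optics.camera(n);cv2.imwrite(f"pics/{n}1.png",c["frame"])
a=cv2.imread("pics/side1.png")[230:330,260:360];b=cv2.imread("pics/top1.png")[155:225,200:270]
cv2.imwrite("pics/k1.png",np.hstack([cv2.resize(a,(400,400),interpolation=2),cv2.resize(b,(400,400),interpolation=2)]))
E
```

```text
time_s: 3.0
eef_pos: [0.5196, 0.1964, 0.1713]
tcp_rot: [0.294, 2.612, -0.079]
contact_force: [-0.4, -0.2, 0.4]
grip_width: 0.0525
gripper_force: 0.0
```

View pics/k1.png

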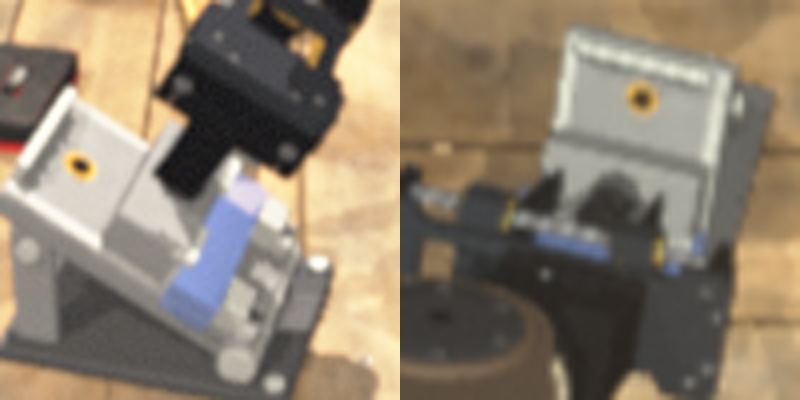

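The gripper straddles the knob: in the top crop the fingertips are at (550,190) and (655,215), with the knob at (610,190) between them. Closing softly now.

```bash
python3 -m creep '[[0,0,0,0,0,0,0.03],[0,0,0,0,0,0,0.03],[0,0,0,0,0,0,0.02],[0,0,0,0,0,0,0.015],[0,0,0,0,0,0,0.015],[0,0,0,0,0,0,0.015]]' 6; python3 -c "
from calc import *
s=readout.observe();print(R.from_rotvec(s['tcp_rot']).as_matrix().T@s['contact_force'],s['grip_width'],s['gripper_force'])
print(row(uvw(P,[.033,0,.120])[0],knobR()))"
```

```text
time_s: 3.7
eef_pos: [0.52, 0.1963, 0.1705]
tcp_rot: [0.295, 2.612, -0.079]
contact_force: [-0.1, 2.6, 0.3]
grip_width: 0.0238
gripper_force: 6.0
[ 0.39201291  2.48495057 -0.56903763] 0.02378185224639362 6.000377111777198
[-0.0009, -0.0088, 0.0005, 0.0051, -0.0013, 0.0024]
```

```bash
python3 -c "
from calc import *
s=readout.observe();print(s['q'],s['qd'],s['eef_pos'],s['tcp_rot']);print(uvw(P,[.033,0,.120])[0],R.from_matrix(knobR()).as_rotvec())"
```

```text
[ 0.33397209  0.51239851  2.05529966 -1.13362608  0.2932276   0.04401337] [-1.91137857e-03  2.26331041e-03 -9.24088320e-04  1.26322408e-03
  5.10387618e-04 -8.03121967e-06] [0.5200049  0.1963341  0.17049747] [ 0.29475129  2.61246098 -0.07903126]
[0.51657084 0.19581026 0.16592305] [ 0.29415061  2.60363215 -0.07881742]
```

```bash
cat >> calc.py <<'E'
def knobT(u=.033,v=0.,w=.061,th=.15):
    Rt=knobR()@R.from_rotvec([0,th,0]).as_matrix()
    return uvw(P,[u,v,w])[0]-.059*Rt[:,2],Rt
E
python3 -c "
from calc import *
print(row(*knobT()))"
```

```text
[-0.0009, 0.1412, 0.0005, -0.0038, -0.0013, 0.003]
```

```bash
python3 -m creep '[[0,0,0,0,0,0,0.04],[0,0,0,0,0,0,0.04],[0,0.141,0,-0.004,0.001,0.003,0.04],[0,0.141,0,-0.004,0.001,0.003,0.04],[0,0.141,0,-0.004,0.001,0.003,0.04],[0,0.141,0,-0.004,0.001,0.003,0.04]]' 6; python3 -c "
from calc import *
s=readout.observe();print(s['q']);print(row(*knobT()))"
```

```text
time_s: 4.3
eef_pos: [0.5255, 0.1958, 0.17]
tcp_rot: [0.312, 2.752, -0.06]
contact_force: [0.8, -0.4, -0.6]
grip_width: 0.04
gripper_force: 0.0
[ 0.30320337  0.51599134  1.98976858 -0.55287542  0.36013308 -0.54854755]
[-0.0014, -0.0001, -0.0008, 0.0008, -0.002, -0.0001]
```

Within range now. Grip at 40 N and pull along w. The tool is tilted 0.15 rad, so I work out the direction in tool axes.

```bash
python3 -m creep '[[0,0,0,0,0,0,0.02],[0,0,0,0,0,0,0.015],[0,0,0,0,0,0,0.015],[0,0,0,0,0,0,0.015],[0,0,0,0,0,0,0.015],[0,0,0,0,0,0,0.015]]' 40; python3 -c "
from calc import *
s=readout.observe();M=R.from_rotvec(s['tcp_rot']).as_matrix();print(M.T@s['contact_force'],s['torque']);V=Rv();print('u,v,w in tool',(M.T@V).T)"
```

```text
time_s: 4.9
eef_pos: [0.5247, 0.1957, 0.1697]
tcp_rot: [0.312, 2.753, -0.062]
contact_force: [-2.5, -4.6, 1.8]
grip_width: 0.023
gripper_force: 40.0
[ 0.67730955 -5.05903788 -2.20731764] [-0.81194262  0.40396573 -0.34035196]
u,v,w in tool [[-9.88697265e-01 -4.56448381e-04 -1.49925015e-01]
 [-9.01750836e-05  9.99996995e-01 -2.44983234e-03]
 [ 1.49925683e-01 -2.40862303e-03 -9.88694335e-01]]
```

```bash
python3 -m creep '[[0,0,0,0.0005,-0.0005,-0.003,0.015],[0,0,0,0.001,-0.0005,-0.006,0.015],[0,0,0,0.0014,-0.0005,-0.009,0.015],[0,0,0,0.0018,-0.0005,-0.0118,0.015],[0,0,0,0.0018,-0.0005,-0.0118,0.015],[0,0,0,0.0018,-0.0005,-0.0118,0.015]]' 40; python3 -c "
from calc import *
s=readout.observe();print('force uvw',Rv().T@s['contact_force'],'pos uvw',Rv().T@(s['eef_pos']-np.array(P[:3])),s['q'])"
```

```text
time_s: 5.5
eef_pos: [0.5189, 0.1969, 0.1801]
tcp_rot: [0.311, 2.753, -0.061]
contact_force: [1.9, -2.8, -8.2]
grip_width: 0.0231
gripper_force: 40.0
force uvw [-1.92628605 -2.3370729  -8.39159939] pos uvw [0.04183175 0.00158168 0.13122583] [ 0.3094209   0.49329598  1.99516719 -0.53323422  0.37711963 -0.56530823]
```

```bash
python3 -m creep '[[0,0,0,-0.004,0,-0.0006,0.015],[0,0,0,-0.008,0,-0.0012,0.015],[0,0,0,-0.012,0,-0.0018,0.015],[0,0,0,-0.016,0,-0.0024,0.015],[0,0,0,-0.020,0,-0.003,0.015],[0,0,0,-0.024,0,-0.0036,0.015],[0,0,0,-0.028,0,-0.0042,0.015],[0,0,0,-0.032,0,-0.0048,0.015],[0,0,0,-0.036,0,-0.0054,0.015],[0,0,0,-0.040,0,-0.006,0.015],[0,0,0,-0.0440,0,-0.0066,0.015],[0,0,0,-0.0440,0,-0.0066,0.015],[0,0,0,-0.0440,0,-0.0066,0.015]]' 40
cat > st.py <<'E'
from calc import *
s=readout.observe();print('force uvw',Rv().T@s['contact_force'],'pos uvw',Rv().T@(s['eef_pos']-np.array(P[:3])),'q',s['q'])
E
python3 st.py
```

```text
time_s: 6.8
eef_pos: [0.5568, 0.1881, 0.2025]
tcp_rot: [0.311, 2.752, -0.061]
contact_force: [-2.1, -3.8, -8.9]
grip_width: 0.0233
gripper_force: 40.0
force uvw [-5.46003765 -4.14741386 -7.13374359] pos uvw [0.08674236 0.0014349  0.13116734] q [ 0.27158991  0.49137938  1.90291119 -0.41571208  0.44960666 -0.72510103]
```

```bash
python3 -m creep '[[0,0,0,-0.0006,0,0.004,0.015],[0,0,0,-0.0011,0,0.007,0.015],[0,0,0,-0.0014,0,0.009,0.015],[0,0,0,-0.0016,0,0.0105,0.015],[0,0,0,-0.0016,0,0.0105,0.015]]' 40;python3 st.py
```

```text
time_s: 7.3
eef_pos: [0.5618, 0.1869, 0.1931]
tcp_rot: [0.311, 2.752, -0.061]
contact_force: [-3.5, -4.4, -7.6]
grip_width: 0.0228
gripper_force: 40.0
force uvw [-5.88674479 -5.03282122 -5.39712045] pos uvw [0.08652273 0.00141754 0.1205364 ] q [ 0.2669454   0.51020169  1.90036469 -0.42682533  0.43385197 -0.71666837]
```

```bash
python3 -m creep '[[0,0,0,-0.0002,0,0.001,0.015],[0,0,0,-0.0002,0,0.001,0.03],[0,0,0,-0.0002,0,0.001,0.05],[0,0,0,-0.0002,0,0.001,0.06],[0,0,0,0.004,0,-0.03,0.07],[0,0,0,0.009,0,-0.06,0.095],[0,0,0,0.012,0,-0.08,0.095],[0,0,0,0.012,0,-0.08,0.095]]' 40;python3 st.py
python3 - <<'E'
from calc import *
from rig import optics
for n in K:
    c=optics.camera(n);cv2.imwrite(f"pics/{n}2.png",c["frame"])
a=cv2.imread("pics/side2.png")[230:330,250:350];b=cv2.imread("pics/top2.png")[155:225,200:270]
cv2.imwrite("pics/k2.png",np.hstack([cv2.resize(a,(400,400),interpolation=2),cv2.resize(b,(400,400),interpolation=2)]))
E
```

```text
time_s: 8.1
eef_pos: [0.5226, 0.197, 0.2662]
tcp_rot: [0.31, 2.747, -0.057]
contact_force: [-0.4, 0.2, 0.4]
grip_width: 0.0724
gripper_force: 0.0
force uvw [-0.17632151  0.09336842  0.53122194] pos uvw [0.0880067  0.00247182 0.20405872] q [ 0.30711475  0.36495792  1.90719074 -0.35371653  0.56680398 -0.76852393]
```

View pics/k2.png

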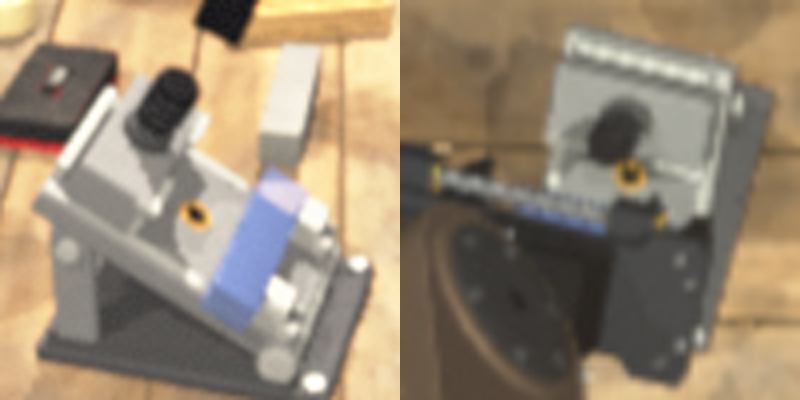

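The jaw is locked open (knob at crop (168,105)) and the bar is fully visible leaning on the posts. Next I fit the bar's v shift from the side silhouette and compute the grasp.

```bash
cat >> calc.py <<'E'
def barT(u=0.,v=.0,w=.0215,b=.3):
    # tilt by b about u so tool z gains +v
    Rt=barR()@R.from_rotvec([0,b,0]).as_matrix()
    return uvw(P,[u,v,w])[0]-.059*Rt[:,2],Rt
E
cat > b.py <<'E'
from calc import *
h=cv2.cvtColor(cv2.imread("pics/side2.png"),cv2.COLOR_BGR2HSV).astype(int)
m=(h[...,0]>105)&(h[...,0]<135)&(h[...,1]>40)&(h[...,2]>90);m[:265]=0;m[320:]=0;m[:,:295]=0;m[:,340:]=0
m=cv2.morphologyEx(m.astype(np.uint8),cv2.MORPH_OPEN,np.ones((2,2)))
n,l,st,ce=cv2.connectedComponentsWithStats(m);i=1+st[1:,4].argmax();m=(l==i);print(st[i],ce[i])
B=np.array([[a,b,c] for a in(-.0125,.0125) for b in(-.05,.05) for c in(0,.018)])
def mask(du,dv,dyaw):
    p=list(P);p[3]+=dyaw
    q=proj("side",uvw(p,B+[du,dv,0]));k=np.zeros((1600,2560),np.uint8)
    cv2.fillConvexPoly(k,cv2.convexHull(((q+.5)*4).astype(np.int32)),255)
    return cv2.resize(k,(640,400),interpolation=cv2.INTER_AREA)/255.
r=[]
for du in np.arange(-.006,.0061,.002):
  for dv in np.arange(-.01,.0101,.002):
    for dy in (-.05,-.025,0,.025,.05):
      r.append((np.abs(mask(du,dv,dy)-m).sum(),du,dv,dy))
r.sort()
for x in r[:8]: print(np.round(x,4))
for b in (.3,.4):
  print(row(*barT(w=.09,b=b)))
E
python3 b.py
```

```text
[301 279  24  34 421] [312.93111639 296.13776722]
[ 1.492157e+02 -2.000000e-03  4.000000e-03  0.000000e+00]
[ 1.518941e+02 -2.000000e-03  6.000000e-03  0.000000e+00]
[ 1.553843e+02 -2.000000e-03  4.000000e-03 -2.500000e-02]
[ 1.565843e+02 -2.000000e-03  6.000000e-03  2.500000e-02]
[ 1.571529e+02 -2.000000e-03  8.000000e-03  2.500000e-02]
[ 1.574039e+02 -2.000000e-03  6.000000e-03 -2.500000e-02]
[ 1.580863e+02 -2.000000e-03  8.000000e-03 -2.500000e-02]
[ 1.583961e+02 -2.000000e-03  8.000000e-03  0.000000e+00]
[-0.3495, 0.1195, 1.5329, 0.078, -0.0194, 0.0675]
[-0.4263, 0.1979, 1.5156, 0.0777, -0.0249, 0.0695]
```

```bash
python3 -m creep '[[-0.04,0.02,0.14,0.078,-0.025,0,0.08],[-0.08,0.04,0.28,0.078,-0.025,0,0.06],[-0.12,0.06,0.42,0.078,-0.025,0,0.05],[-0.16,0.08,0.56,0.078,-0.025,0,0.05],[-0.2,0.1,0.7,0.078,-0.025,0,0.05],[-0.24,0.11,0.84,0.078,-0.025,0,0.05],[-0.28,0.13,0.98,0.078,-0.025,0.01,0.05],[-0.32,0.15,1.12,0.078,-0.025,0.02,0.05],[-0.36,0.17,1.26,0.078,-0.025,0.03,0.05],[-0.4,0.18,1.4,0.078,-0.025,0.04,0.05],[-0.426,0.198,1.516,0.078,-0.025,0.055,0.05],[-0.426,0.198,1.516,0.078,-0.025,0.055,0.05],[-0.426,0.198,1.516,0.078,-0.025,0.055,0.05],[-0.426,0.198,1.516,0.078,-0.025,0.055,0.05]]' 40;python3 st.py; python3 -c "
from calc import *
print(row(*barT(w=.09,b=.4)),row(*barT(w=.0235,b=.4)))"
```

```text
time_s: 9.6
eef_pos: [0.4643, 0.1849, 0.1842]
tcp_rot: [1.981, 2.056, 0.848]
contact_force: [0.2, -0.1, 0.2]
grip_width: 0.05
gripper_force: 0.0
force uvw [ 0.3418286  -0.05322878  0.05996937] pos uvw [ 1.19838016e-04 -2.22572046e-02  1.60068676e-01] q [ 0.16959552  0.42367852  2.25542346  2.0645562   0.22409509 -1.88472283]
[-0.0551, 0.0011, 0.1447, -0.0067, -0.0003, 0.0142] [-0.0551, 0.0011, 0.1447, -0.0325, -0.0007, 0.0755]
```

```bash
python3 -m creep '[[-0.055,0.001,0.145,-0.0067,0,0.014,0.05],[-0.055,0.001,0.145,-0.0067,0,0.014,0.05],[-0.055,0.001,0.145,-0.0067,0,0.014,0.05],[-0.055,0.001,0.145,-0.0067,0,0.014,0.05],[-0.055,0.001,0.145,-0.0067,0,0.014,0.05]]' 40;python3 st.py; python3 -c "
from calc import *
print(row(*barT(w=.09,b=.4)),row(*barT(w=.0235,b=.4)))"
```

```text
time_s: 10.1
eef_pos: [0.4715, 0.1832, 0.1723]
tcp_rot: [2.114, 1.892, 0.924]
contact_force: [-0.2, 0.9, 0.0]
grip_width: 0.0501
gripper_force: 0.0
force uvw [-0.36823715  0.80567185  0.2281504 ] pos uvw [ 0.00061331 -0.02230682  0.14611866] q [ 0.1675815   0.46215437  2.27480534  2.42768039  0.28791965 -2.10945551]
[-0.0002, -0.0025, 0.0049, -0.0013, -0.0006, 0.0014] [-0.0002, -0.0025, 0.0049, -0.0274, -0.0007, 0.0626]
```

```bash
python3 -m creep '[[0,-0.002,0.005,-0.007,-0.0006,0.016,0.05],[0,-0.002,0.005,-0.014,-0.0006,0.032,0.05],[0,-0.002,0.005,-0.020,-0.0006,0.046,0.05],[0,-0.002,0.005,-0.025,-0.0006,0.056,0.05],[0,-0.002,0.005,-0.0274,-0.0006,0.0622,0.05],[0,-0.002,0.005,-0.0274,-0.0006,0.0622,0.05],[0,-0.002,0.005,-0.0274,-0.0006,0.0622,0.05]]' 40;python3 st.py
python3 - <<'E'
from calc import *
print(row(*barT(w=.0235,b=.4)))
from rig import optics
c=optics.camera("side");cv2.imwrite("pics/side3.png",c["frame"]);a=c["frame"][230:340,250:370]
cv2.imwrite("pics/k3.png",cv2.resize(a,None,fx=5,fy=5,interpolation=2))
E
```

```text
time_s: 10.8
eef_pos: [0.5039, 0.175, 0.1137]
tcp_rot: [2.121, 1.885, 0.924]
contact_force: [0.1, 0.9, 0.6]
grip_width: 0.0496
gripper_force: 0.0
force uvw [0.20413005 0.856904   0.60141212] pos uvw [ 0.0001941  -0.02310626  0.07858398] q [ 0.13574118  0.61712937  2.24288095  2.5851978   0.39313934 -2.30105937]
[0.0009, -0.0008, -0.0015, -0.0002, -0.0002, 0.0007]
```

View pics/k3.png

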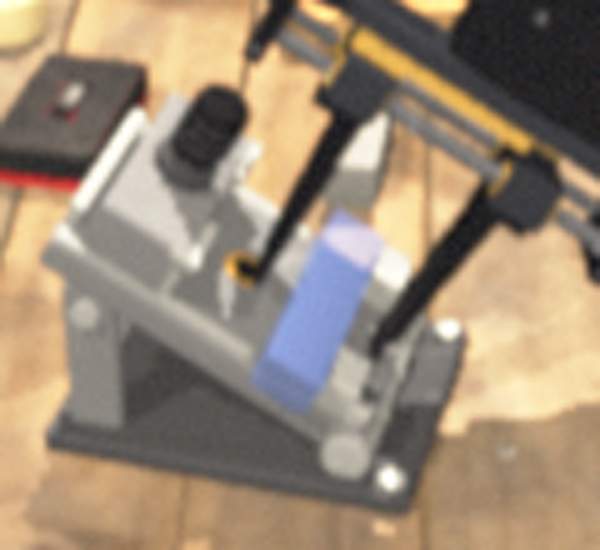

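The fingers straddle the bar: high finger tip at crop (255,275), low one at (375,345), in the gap between the posts. Closing softly.

```bash
python3 -m creep '[[0,0,0,0,0,0,0.04],[0,0,0,0,0,0,0.03],[0,0,0,0,0,0,0.015],[0,0,0,0,0,0,0.015],[0,0,0,0,0,0,0.015],[0,0,0,0,0,0,0.015]]' 6;python3 st.py
```

```text
time_s: 11.45
eef_pos: [0.504, 0.175, 0.1135]
tcp_rot: [2.121, 1.884, 0.925]
contact_force: [-2.4, -0.5, 3.7]
grip_width: 0.0247
gripper_force: 6.0
force uvw [-0.0547566  -0.97038228  4.34636871] pos uvw [ 0.00020523 -0.02312336  0.0784225 ] q [ 0.13565791  0.6175238   2.24288022  2.58608413  0.39368557 -2.30187541]
```

```bash
python3 -m creep '[[0,0,0,0,0,0,0.015],[0,0,0,0,0,0,0.015],[0,0,0,0.002,0,-0.0046,0.015],[0,0,0,0.004,0,-0.0092,0.015],[0,0,0,0.007,0,-0.0166,0.015],[0,0,0,0.011,0,-0.026,0.015],[0,0,0,0.015,0,-0.0355,0.015],[0,0,0,0.019,0,-0.045,0.015],[0,0,0,0.023,0,-0.0545,0.015],[0,0,0,0.027,0,-0.064,0.015],[0,0,0,0.031,0,-0.0735,0.015],[0,0,0,0.031,0,-0.0735,0.015],[0,0,0,0.031,0,-0.0735,0.015]]' 30;python3 st.py
```

```text
time_s: 12.75
eef_pos: [0.4651, 0.1838, 0.183]
tcp_rot: [2.12, 1.884, 0.925]
contact_force: [1.6, -0.1, -2.6]
grip_width: 0.0247
gripper_force: 30.0
force uvw [ 0.04562967  0.26980889 -3.08621672] pos uvw [ 0.00037672 -0.02320795  0.15850063] q [ 0.17289302  0.43274588  2.28037477  2.39162083  0.26855687 -2.05993903]
```

```bash
cat >> calc.py <<'E'
TR=[.5372,-.1805];TY=.1815
def trayT(z,b=.4,off=-.005):
    Rt=barR(TY,False)@R.from_rotvec([0,b,0]).as_matrix()
    y=np.array([-np.sin(TY),np.cos(TY),0])
    return np.r_[TR,z]+off*y-.059*Rt[:,2],Rt
E
python3 - <<'E'
from calc import *
s=readout.observe();M=R.from_rotvec(s['tcp_rot']).as_matrix()
p=np.array(s['eef_pos'])
for d in ([0,0,.07],[0,-.12,.07]): print(row(p+d,M))
t,Rt=trayT(.12);print(t,row(t,Rt))
E
```

```text
[0.0, 0.0, 0.0, 0.0237, 0.0351, -0.0557]
[0.0, 0.0, 0.0, -0.0892, 0.0585, -0.089]
[ 0.54224975 -0.20801615  0.1743426 ] [0.6323, 0.1052, -0.1655, -0.3703, 0.1371, -0.0604]
```

```bash
python3 -m creep '[[0,0,0,0.012,0.018,-0.028,0.015],[0,0,0,0.024,0.035,-0.056,0.015],[0,0,0,-0.015,0.043,-0.067,0.015],[0,0,0,-0.052,0.051,-0.078,0.015],[0.05,0.01,-0.013,-0.089,0.0585,-0.089,0.015],[0.13,0.02,-0.035,-0.125,0.068,-0.087,0.015],[0.21,0.035,-0.055,-0.16,0.077,-0.083,0.015],[0.29,0.05,-0.076,-0.2,0.088,-0.079,0.015],[0.37,0.06,-0.097,-0.24,0.1,-0.075,0.015],[0.45,0.075,-0.118,-0.28,0.11,-0.07,0.015],[0.53,0.09,-0.139,-0.32,0.12,-0.065,0.015],[0.61,0.1,-0.16,-0.35,0.13,-0.062,0.015],[0.632,0.105,-0.1655,-0.37,0.137,-0.06,0.015],[0.632,0.105,-0.1655,-0.37,0.137,-0.06,0.015],[0.632,0.105,-0.1655,-0.37,0.137,-0.06,0.015],[0.632,0.105,-0.1655,-0.37,0.137,-0.06,0.015],[0.632,0.105,-0.1655,-0.37,0.137,-0.06,0.015]]' 30;python3 st.py; python3 -c "
from calc import *
print(row(*trayT(.12)),row(*trayT(.05)))"
```

```text
time_s: 14.45
eef_pos: [0.5421, -0.2069, 0.1739]
tcp_rot: [-1.799, -2.16, -0.364]
contact_force: [0.8, -0.2, -2.0]
grip_width: 0.0245
gripper_force: 30.0
force uvw [-0.29218751 -0.04067741 -2.13666489] pos uvw [ 0.13634235 -0.38686124  0.06952996] q [-0.57444896  0.64118211  1.68870004  0.3205497   1.11542657 -0.94223816]
[-0.0006, -0.0, 0.0001, -0.0009, -0.0001, -0.0009] [-0.0006, -0.0, 0.0001, -0.0281, -0.0, 0.0636]
```

Run:
```python
from calc import *
from rig import optics
for n in K:
    c=optics.camera(n);cv2.imwrite(f"pics/{n}4.png",c["frame"])
a=cv2.imread("pics/side4.png")[150:260,260:370];b=cv2.imread("pics/top4.png")[150:250,310:410]
cv2.imwrite("pics/k4.png",np.hstack([cv2.resize(a,(400,400),interpolation=2),cv2.resize(b,(400,400),interpolation=2)]))
```

```text
(no output)
```

View pics/k4.png

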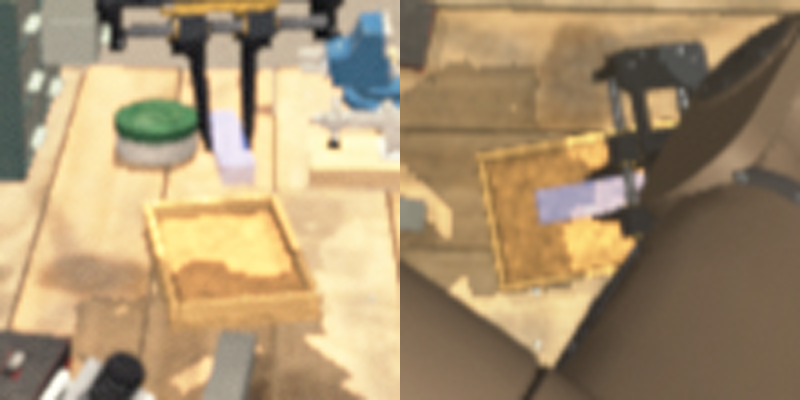

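The bar is held level over the tray (top crop (590,200)), aligned with its long axis. Lowering it.

```bash
python3 -m creep '[[0,0,0,-0.006,0,0.014,0.015],[0,0,0,-0.012,0,0.028,0.015],[0,0,0,-0.018,0,0.042,0.015],[0,0,0,-0.024,0,0.054,0.015],[0,0,0,-0.028,0,0.0636,0.015],[0,0,0,-0.0300,0,0.068,0.015],[0,0,0,-0.0315,0,0.0715,0.015],[0,0,0,-0.0322,0,0.0731,0.015],[0,0,0,-0.033,0,0.075,0.015],[0,0,0,-0.033,0,0.075,0.015]]' 30;python3 st.py; python3 -c "
from calc import *
print(row(*trayT(.0336)))"
```

```text
time_s: 15.55
eef_pos: [0.5425, -0.2089, 0.0917]
tcp_rot: [-1.8, -2.16, -0.364]
contact_force: [-0.5, -0.4, -1.7]
grip_width: 0.0247
gripper_force: 30.0
force uvw [-1.21470266 -0.49453692 -1.22527501] pos uvw [ 0.09601925 -0.3887537  -0.00205395] q [-0.57680312  0.75900357  1.72553895  0.34936604  0.96946214 -1.00216572]
[-0.0004, 0.0003, -0.0005, -0.0006, -0.0001, 0.0039]
```

```bash
python3 -m creep '[[0,0,0,-0.0004,0,0.0009,0.015],[0,0,0,-0.0008,0,0.0018,0.015],[0,0,0,-0.0011,0,0.0025,0.015],[0,0,0,-0.0011,0,0.0025,0.015]]' 30;python3 -m creep '[[0,0,0,-0.0002,0,0.0005,0.015],[0,0,0,-0.0004,0,0.0009,0.015],[0,0,0,-0.0004,0,0.0009,0.015]]'
```

```text
time_s: 15.95
eef_pos: [0.5424, -0.2089, 0.0888]
tcp_rot: [-1.8, -2.159, -0.364]
contact_force: [0.0, 0.3, -1.2]
grip_width: 0.0246
gripper_force: 30.0
time_s: 16.25
eef_pos: [0.5425, -0.209, 0.0878]
tcp_rot: [-1.8, -2.159, -0.364]
contact_force: [0.8, -0.1, -1.3]
grip_width: 0.0247
gripper_force: 30.0
```

```bash
python3 -m creep '[[0,0,0,-0.0002,0,0.0005,0.015],[0,0,0,-0.0004,0,0.0009,0.015],[0,0,0,-0.0004,0,0.0009,0.015]]';python3 -m creep '[[0,0,0,-0.0002,0,0.0005,0.015],[0,0,0,-0.0004,0,0.0009,0.015],[0,0,0,-0.0004,0,0.0009,0.015]]'
```

```text
time_s: 16.55
eef_pos: [0.5425, -0.209, 0.0873]
tcp_rot: [-1.8, -2.159, -0.364]
contact_force: [-0.7, -0.7, 4.8]
grip_width: 0.0246
gripper_force: 30.0
time_s: 16.85
eef_pos: [0.5425, -0.209, 0.0872]
tcp_rot: [-1.8, -2.16, -0.365]
contact_force: [-3.7, -1.5, 14.6]
grip_width: 0.0249
gripper_force: 30.0
```

```bash
python3 -m creep '[[0,0,0,0.0003,0,-0.0007,0.015],[0,0,0,0.0003,0,-0.0007,0.02],[0,0,0,0.0003,0,-0.0007,0.027],[0,0,0,0.0003,0,-0.0007,0.035],[0,0,0,0.0003,0,-0.0007,0.045],[0,0,0,0.0003,0,-0.0007,0.05],[0,0,0,0.0003,0,-0.0007,0.05],[0,0,0,0.004,0,-0.01,0.05],[0,0,0,0.02,0,-0.046,0.05],[0,0,0,0.04,0,-0.092,0.05],[0,0,0,0.07,0,-0.16,0.06],[0,0,0,0.07,0,-0.16,0.06],[0,0,0,0.07,0,-0.16,0.06]]' 5
python3 - <<'E'
from calc import *
from rig import optics
for n in K:
    c=optics.camera(n);cv2.imwrite(f"pics/{n}5.png",c["frame"])
a=cv2.imread("pics/side5.png")[190:340,240:390];b=cv2.imread("pics/top5.png")[150:250,310:410]
cv2.imwrite("pics/k5.png",np.hstack([cv2.resize(a,(400,400),interpolation=2),cv2.resize(b,(400,400),interpolation=2)]))
E
```

```text
time_s: 18.15
eef_pos: [0.5428, -0.2071, 0.265]
tcp_rot: [-1.803, -2.165, -0.366]
contact_force: [-0.1, 0.8, 0.4]
grip_width: 0.0596
gripper_force: 0.0
```

View pics/k5.png

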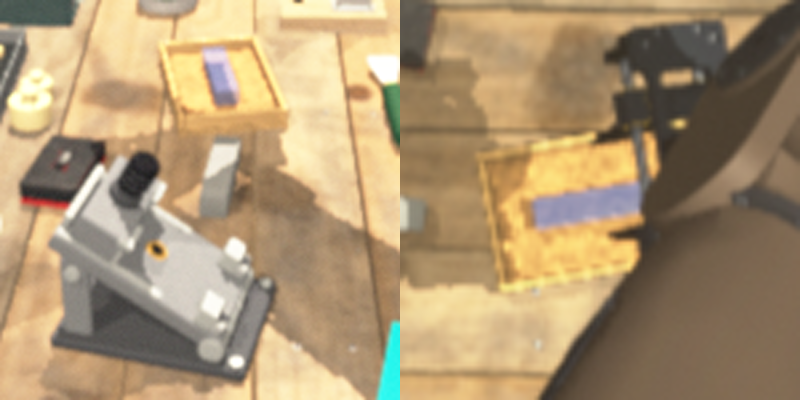

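The bar lies flat in the tray (side crop (220,78)), the vise is locked open (knob at (140,175)), and the gripper is clear.

```bash
python3 -c "
from rig import ctrl
print(ctrl.finish_job())"
```

```text
the job is handed in; nothing more can be done
None
```

I handed the job in at about 18 s: in the last pictures the blue glass bar lies flat in the tray, the vise is locked open and the gripper is clear, but the hand-in returned no verdict.

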